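# Thread the axle through the leaning reel stand

## Robot

A 6-joint arm with a two-finger parallel gripper is mounted at the origin on the work surface. World frame = base frame: x ahead of the robot, y to its left, z up, the work surface at z = 0. Lengths are in mm, angles in degrees, forces in N, time in s.
With the tool pointing down it reaches from about 350 to 850 mm from the base axis. Payload 8.1 kg.
Tool frame: the origin (TCP) lies midway between the tips of the shut fingers; the grasp point (between the pads) lies 19 mm behind it; x points along the fingers, y is the direction in which the jaws open and shut, and the axes are right-handed (so a half turn about x gives the same grasp; the last joint's range is limited). The gripper opens to 85 mm and grips with 20 to 120 N. Pads are 22 mm wide; open, the fingers measure 114 mm over their backs; the gripper's body (76 mm by 85 mm) begins 54 mm behind the grasp point. The pads swing forward as they close: fully open they stand 13 mm farther back than shut.
Start: joints at [63.633, 7.471, 85.268, -0, 87.261, -4.893], TCP at [219.631, 558.361, 231.292] pointing down, gripper open.
Joint ranges: [-169.43, 169.43], [-51.17, 129.36], [1.28, 143.12], [-76.62, 256.62], [0, 156.53], [-152.29, 152.29]. Speed limits (degrees/s): [136.94, 136.94, 159.86, 180, 180, 180].

## Interface

Orientations are given as [roll, pitch, yaw] about the fixed x, y, z axes, in that order (R = Rz(yaw) Ry(pitch) Rx(roll)).
In Python, from bench import r gives the robot as it stands.
- The arm moves only by the tool move_arm, never from a script. Its argument "deltas" is a list of rows, each a list of 2 entries, a list of its own where there are three numbers: the shift along the tool's x, y, z in mm, then the turn about the tool's x in degrees. A call has 1 to 12 rows; each row is the pose to reach, as a shift and turn from the pose measured when the call began, along the tool's axes at that moment; what a row does not reach only later rows make up. A row lasts 1/8 s, in which the tool goes at most 62.5 mm and 10.7 degrees, less where a joint would pass 70% of its speed; a pose out of reach is approached as far as the arm can. A call with a gripper value outside its range is refused whole. "jaw" is the opening, from -1 (shut) to 1 (fully open), set as the call begins (left out, the last holds). The fingers move at their own pace and stop on an object; "squeeze" is the grip in N (left out, the last holds). Time passes only in rows, so rows that repeat a pose let the fingers close. It gives the time, the measured TCP pose, the force and the opening at its end, in the units of the state.
- r.sense(): the state, without advancing time (a new reading comes with each control period).
- r.snapshot(name): name is "scene" or "top" or "wrist"; returns (picture, depth): 480x640x3 uint8, red, green, blue; 480x640 float32, mm along the optical axis (not along the pixel's ray), 0 where there is no reading.
- r.get_calibration(name): a dict with "fovy" (degrees; the focal length in pixels is half the picture's height over the tangent of half this angle, whatever the lens; pixels are square), "cx", "cy" (the principal point, pixels), "k1" (the pictures are not rectified: a ray, as slopes to the right and down, at radius r is drawn at 1 + k1 r^2 times it, then the intrinsics apply), "position" and "attitude" of the camera in the world; the wrist camera has in their place "tool_from_camera" (4x4, takes a point from camera to tool coordinates, whose origin is the TCP and whose axes are the tool frame's). Camera axes: x right, y down, z forward; pixel columns grow to the right and rows downward; lengths in mm; the calibration is good to about 2 mm. A picture is of the moment at which its call begins: read the wrist's pose just before it. get_calibration takes no time and is no camera call.
- r.hand_in(): hands the job in, once; it reports no verdict.
The state is a dict: "time": time; "joint_pos": joint angles; "qd": joint speeds; "joint_efforts": joint torques, N m; "tool_pos": TCP position; "tcp_rot": TCP orientation; "ft_force": force on the tool from outside, world axes, zero at the start; "wrist_torque": the same for the moment, N m; "finger_gap": finger opening in mm.
Only numpy, scipy, OpenCV 4.12 (cv2) and the standard library are available. Lean on these libraries where they do the work, as an engineer would, in place of code of your own. Each camera call takes 0.05 s, during which the arm holds its last target. There are 200 camera calls.

## Task

Take the long axle with the orange head out of the grey rack and thread it down through the leaning blue stand: top cheek, green reel, bottom cheek, until its collar sits fully home on the top cheek. Let go of it there, and leave the white-headed axle and the other things on the bench where they are.

Things in the scene. Friction and masses are not known exactly. Their poses are not given: they have to be found in the camera images.
- axle: Long steel axle, 161 mm overall, about 0.11 to 0.21 kg. Round shank 12 mm in diameter, 105 mm long, its last 12 mm tapering to a 6 mm tip; then an orange collar 30 mm in diameter, 6 mm thick; then a round orange head 24 mm in diameter, 50 mm long, with black bands. Origin at the centre of the tip, z towards the head. It starts upright in a rack hole, hanging by its collar; it lifts straight out.
- axle_grip (a point): On the axle's centre line inside the orange head, 137 mm from the tip, 32 mm above the underside of the collar: a good height to grip.
- short_axle: Similar axle with a white head and only a 60 mm shank, in the other hole of the rack. Not to be used; it stays there. Origin at its tip, z towards its head.
- rack: Fixed grey block, 70 (x) x 160 (y) x 115 mm high, with two vertical through-holes 16 mm in diameter at y = -40 and +40 mm. Origin at the centre of its underside, z up. Either axle may be in either hole.
- fork: Blue fork of the fixed stand: two 90 x 90 mm cheeks joined by a 50 mm wide spine on the +x side (inner face 45 mm off the axis). Origin on the axis of the holes at the underside of the bottom cheek, 75 mm above the bench; z runs up that axis, leaning 30 degrees from vertical, its top roughly towards the robot; y is level. Along z: bottom cheek 0-14 mm, reel 14.5-68, top cheek 72-86.
- bottom_hole (a point): Centre of the bottom cheek's hole at its underside (the fork's origin). Both cheeks have a 16 mm round hole, chamfered, on the one axis. With the collar home on the top cheek, the tip stands 19 mm beyond this point, in free space.
- stand: Fixed grey base plate of the stand, 200 x 130 x 12 mm, with a pedestal on its +x side that carries the fork. Origin on the bench; the fork's origin is 30 mm along +x of it and 75 mm up.
- top_hole (a point): Centre of the mouth of the top cheek's hole, on its upper face (z = 86 mm in the fork's frame).
- reel (a joint): Side shift of the green reel (flanges 80 mm in diameter, bore 18 mm) between the cheeks, in m along the fork's y; 0 when its bore is in line with the holes, limits -0.004 and 0.004. It slides easily (under 1 N): the tapered tip of the axle pushes it into line on the way in.
- spare_reel: Bystander: loose green reel, 80 mm in diameter, 54 mm high. Origin under its centre.
- red_bin: Bystander: open red bin 100 x 150 x 60 mm. Origin under its centre.
- screwdriver: Bystander: screwdriver with a yellow handle lying on the bench between rack and stand.
- flux_bottle: Bystander: white bottle, 50 mm in diameter, 120 mm high. Origin under its centre.
- pot: Bystander: steel cup, 70 mm in diameter, 70 mm high. Origin under its centre.
- tape_weight: Bystander: brass weight, 56 mm in diameter, 30 mm high. Origin under its centre.
Not all that is in view belongs to the job. Of the things that look like the axle, the smallest one is meant.

How it is judged (in metres and radians):
At the end, for the whole second after the job is handed in: The orange-headed axle passes through the top cheek, the reel and the bottom cheek: its tip is at least 15 mm beyond the underside of the bottom cheek (collar within 4 mm of the top cheek), within 7 mm of the fork's axis each way, the axle in line with it within 0.1 rad, and at rest (under 20 mm/s) (z of axle in the frame of fork below -0.015 m and x of axle in the frame of fork between -0.007 and 0.007 m and y of axle in the frame of fork between -0.007 and 0.007 m and angle between the z axis of axle and the z axis of fork, either way round below 0.1 rad and linear speed of axle below 0.02 m/s); the robot touches nothing.
It fails at once if the white-headed short axle is moved by more than 30 mm (distance of short_axle from where it was at the start of the episode above 0.03 m).
It fails at once if another thing on the bench (spare reel, red bin, screwdriver, bottle, cup, brass weight) is moved by more than 30 mm (distance of any of spare_reel, red_bin, screwdriver, flux_bottle, pot, tape_weight from where it was at the start of the episode above 0.03 m).
It also fails if it takes over 51 s, if anything falls off the work surface, if the arm or the gripper's body presses on something with over 40 N, if the wrist force passes 120 N, or if a joint passes its speed limit or range.

## Working session

There is one attempt and no reset: what is moved stays moved. The work goes in short steps, Python scripts to look and compute and a tool call to move; the robot and the scene stay as the last step left them, time stands still between calls to the robot, and variables do not carry over. Pictures are saved under pics/ and viewed, about 8 in all and at most 12, crops included, and the job is handed in when it is done.

Besides the shell and the picture viewer there is one more tool, called after ">>>" as name([rows], argument=value, ...), one row to a line, values as JSON. move_arm: Moves the arm, as the interface text tells. Its arguments: {"type":"object","properties":{"deltas":{"type":"array","items":{"type":"array"}},"jaw":{"type":"number"},"squeeze":{"type":"number"}},"required":["deltas"]}

```bash
ls; mkdir -p pics; python3 - <<'E'
from bench import r
import cv2,numpy as np
print(r.sense())
for n in ["scene","top","wrist"]:
    p,d=r.snapshot(n); np.savez(f"pics/{n}0.npz",p=p,d=d); cv2.imwrite(f"pics/{n}0.png",p[:,:,::-1])
    print(n,r.get_calibration(n))
E
```

```text
pics
{'time': 0.0, 'joint_pos': array([ 6.36325996e+01,  7.51431486e+00,  8.53282489e+01,  4.18223249e-04,
        8.72627976e+01, -4.89380617e+00]), 'qd': array([-0.0779201 ,  0.17003018, -0.00456076,  0.10602291,  0.03491296,
       -0.09160295]), 'joint_efforts': array([-1.02929021e-04, -5.69387877e+01, -5.00562251e+01, -2.45518795e-04,
        1.42746998e-02,  5.09645156e-05]), 'tool_pos': array([219.38351692, 557.86605177, 230.26258878]), 'tcp_rot': array([ -95.12095616,   89.89463781, -116.59457075]), 'ft_force': array([-0.14510995,  0.27837108,  0.30493891]), 'wrist_torque': array([ 0.00238196, -0.02743478, -0.00375743]), 'finger_gap': 85.25551723085515}
scene {'fovy': 46.363565685134404, 'cx': 301.6394762822556, 'cy': 240.02970879249767, 'k1': -0.16579053115031955, 'position': array([1119.59876369, -644.87899749,  644.51446659]), 'attitude': array([-121.54763922,    1.03080602,   39.82756587])}
top {'fovy': 49.59033526132125, 'cx': 320.47901543801265, 'cy': 238.78017319055144, 'k1': -0.0866285655154774, 'position': array([ 432.76935507,   29.40640509, 1258.85721703]), 'attitude': array([-172.4461706 ,   -1.25784365,  -90.77948695])}
wrist {'fovy': 65.0407269641516, 'cx': 312.03404408953537, 'cy': 237.84280432388007, 'k1': -0.07478085966455673, 'tool_from_camera': array([[ 5.26179382e-04, -2.95570979e-01,  9.55320637e-01,
        -1.41229589e+02],
       [ 9.99999808e-01,  4.68901320e-04, -4.05712641e-04,
         3.98877301e-01],
       [-3.28034226e-04,  9.55320667e-01,  2.95571169e-01,
        -7.69702466e+01],
       [ 0.00000000e+00,  0.00000000e+00,  0.00000000e+00,
         1.00000000e+00]])}
```

View pics/scene0.png

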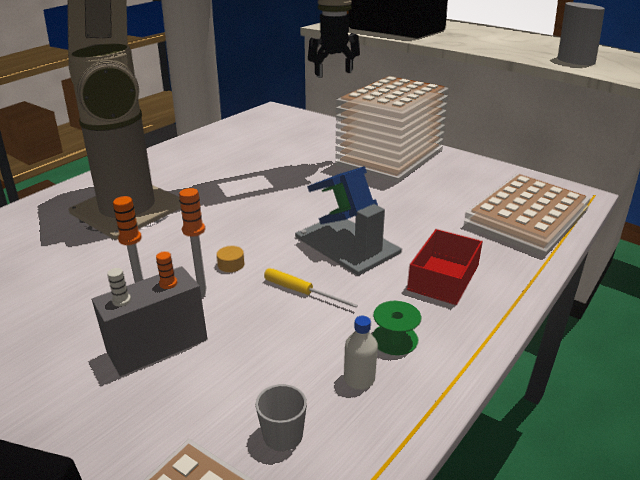

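View pics/top0.png

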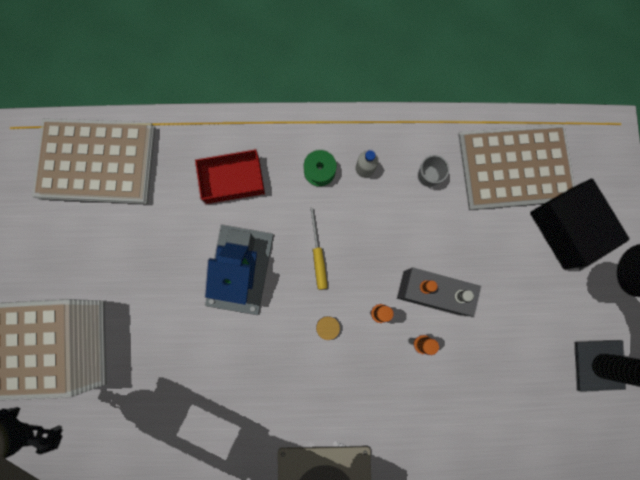

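The rack holds one white-headed and one orange-headed axle. The orange candidates in the scene view are (165,270) in the rack, and two bigger ones on tall shanks at (123,220) and (190,212) outside it. The smallest, in the rack, fits the description; the others stand outside the rack and need avoiding. In the top view these are at (430,286), (427,345) and (382,313), and the stand is at (240,270).

```bash
cat > h.py <<'E'
import numpy as np,cv2
from bench import r
from scipy.spatial.transform import Rotation as Ro
def rays(name,px,T=None):
    c=r.get_calibration(name); f=240/np.tan(np.radians(c["fovy"]/2))
    K=np.array([[f,0,c["cx"]],[0,f,c["cy"]],[0,0,1]])
    s=cv2.undistortPoints(np.float64(px).reshape(-1,1,2),K,np.array([c["k1"],0,0,0,0]))[:,0]
    v=np.c_[s,np.ones(len(s))]
    if name=="wrist":
        st=T; M=np.eye(4); M[:3,:3]=Ro.from_euler("xyz",st["tcp_rot"],degrees=True).as_matrix(); M[:3,3]=st["tool_pos"]
        M=M@c["tool_from_camera"]; return M[:3,3],v@M[:3,:3].T
    return c["position"],v@Ro.from_euler("xyz",c["attitude"],degrees=True).as_matrix().T
def cloud(name,d,mask,T=None):
    ys,xs=np.nonzero(mask&(d>0)); o,v=rays(name,np.c_[xs,ys],T)
    return o+v*d[ys,xs][:,None],np.c_[xs,ys]
def hsv(p): return cv2.cvtColor(p,cv2.COLOR_RGB2HSV)
def onplane(name,px,z,T=None):
    o,v=rays(name,px,T); return o+v*((z-o[2])/v[:,2])[:,None]
def meet(o1,v1,o2,v2):
    t=np.linalg.lstsq(np.c_[v1,-v2],o2-o1,rcond=None)[0]; a=o1+t[0]*v1;b=o2+t[1]*v2
    return (a+b)/2,np.linalg.norm(a-b)
E
python3 - <<'E'
from h import *
np.set_printoptions(precision=1,suppress=True)
for n in ["top","scene"]:
    z=np.load(f"pics/{n}0.npz");p,d=z["p"],z["d"];H=hsv(p)
    def comps(m,mn,lab):
        k,L,S,C=cv2.connectedComponentsWithStats(m.astype(np.uint8))
        for i in range(1,k):
            if S[i,4]>mn:
                P,_=cloud(n,d,L==i)
                if len(P): print(n,lab,C[i],S[i],"med",np.median(P,0),"2%",np.percentile(P,2,0),"98%",np.percentile(P,98,0))
    comps((H[...,0]>4)&(H[...,0]<13)&(H[...,1]>190)&(H[...,2]>90),15,"orange")
    comps((H[...,0]>100)&(H[...,0]<125)&(H[...,1]>120)&(H[...,2]>40),300,"blue")
    P,x=cloud(n,d,np.ones(d.shape,bool))
    s=(abs(P[:,2]-115)<4)&(np.hypot(P[:,0]-400,P[:,1]+200)<200)
    Q=P[s]; print("rack top",len(Q),cv2.minAreaRect(np.float32(Q[:,:2])) if len(Q) else 0)
    s=(abs(P[:,2])<8)&(np.hypot(P[:,0]-450,P[:,1])<300); print("bench z",P[s].mean(0))
E
python3 - <<'E'
import cv2
a=cv2.imread("pics/scene0.png")[170:380,80:260]; b=cv2.imread("pics/top0.png")[210:330,180:300]
import numpy as np
a=cv2.resize(a,None,fx=2.2,fy=2.2,interpolation=3); b=cv2.resize(b,(400,400),interpolation=3)
c=np.zeros((462,800,3),np.uint8); c[:,:396]=a[:462]; c[:400,400:]=b
cv2.imwrite("pics/c1.png",c)
E
```

```text
top orange [422.8 287.5] [421 282   6  11  17] med [ 473.6 -219.7  122.6] 2% [ 462.7 -226.8  118.2] 98% [ 484.  -217.   129.9]
top orange [430.7 285.9] [426 282  10  10  70] med [ 473.9 -227.3  171.1] 2% [ 464.2 -236.4  164. ] 98% [ 482.5 -218.6  174.8]
top orange [384.2 313.3] [377 306  15  15 150] med [ 419.7 -119.7  221.9] 2% [ 406.1 -133.4  213.1] 98% [ 431.8 -106.4  226.1]
top orange [417.5 342.1] [415 337   9  14  26] med [ 357.9 -196.6  155. ] 2% [ 341.2 -209.7  150.9] 98% [ 367.2 -193.3  166.8]
top orange [429.9 346. ] [423 339  15  15 157] med [ 353.  -209.6  222.1] 2% [ 341.1 -221.8  217.2] 98% [ 366.  -195.9  226. ]
top blue [230.5 273.7] [ 206  243   51   61 2239] med [505.7 195.2 149. ] 2% [450.9 154.1  81.8] 98% [568.5 244.4 177.5]
rack top 1778 ((463.5837707519531, -268.0382385253906), (160.6368408203125, 70.9344482421875), 73.92243194580078)
bench z [434.5  -7.9   0.1]
scene orange [188.6 195.1] [180 188  19  15 227] med [ 427.5 -125.7  221.9] 2% [ 409.4 -137.5  210.6] 98% [ 437.3 -108.4  224.1]
scene orange [122.7 204.7] [113 196  20  16 180] med [ 363.5 -216.3  218.
[... 1573 characters left out ...]
 1145.9 -289.5] 98% [-861.  1803.   266.8]
scene blue [619.4  22.9] [ 573    0   67   53 1936] med [ 657.7 2080.1  268.7] 2% [ 499.8 2064.3  163.4] 98% [ 745.8 2097.1  369.6]
scene blue [57.1 26.1] [ 44   5  24  44 854] med [-1188.8   498.5   277.3] 2% [-1284.7   490.5   186.2] 98% [-1088.1   556.9   344.4]
scene blue [354.8 189.3] [313 167  64  52 980] med [555.3 187.4 147.7] 2% [483.5 151.4 103.1] 98% [576.6 233.8 177.9]
scene blue [634.7 205.5] [626 172  14  54 398] med [ 903.5 2081.4 -570.6] 2% [ 883.4 2061.4 -648.8] 98% [ 945.7 2100.4 -412.8]
rack top 2374 ((443.98577880859375, -242.90480041503906), (183.9676971435547, 186.04672241210938), 52.899497985839844)
bench z [504.5 -28.2   1.3]
```

View pics/c1.png

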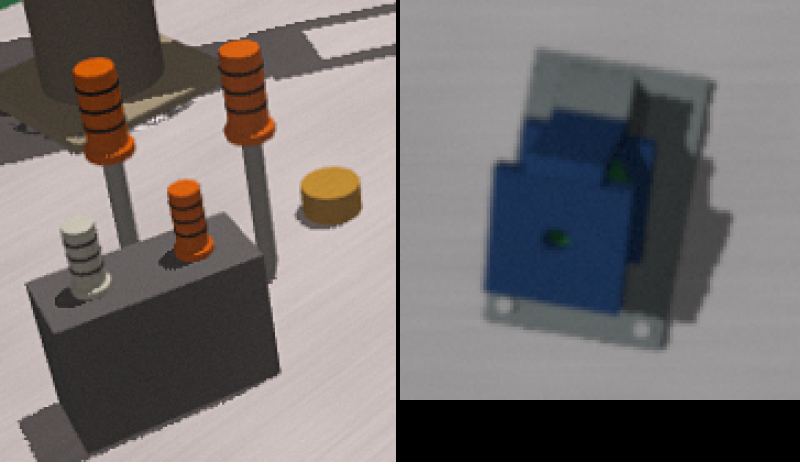

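The crop confirms it: the smallest orange-headed axle is in the rack at (474,-228), and the two larger decoys stand outside, 223 mm high. Next I measure the fork.

```bash
cat >> h.py <<'E'
def go(tcp,yaw=None):
    """tool-frame shift/turn from now to a world TCP; yaw = world heading of the jaw axis (mod 180)"""
    s=r.sense(); R=Ro.from_euler("xyz",s["tcp_rot"],degrees=True).as_matrix()
    d=R.T@(np.array(tcp)-s["tool_pos"]); t=0
    if yaw is not None:
        u=np.array([np.cos(np.radians(yaw)),np.sin(np.radians(yaw)),0]); b=R.T@u
        t=(np.degrees(np.arctan2(b[2],b[1]))+90)%180-90
    print("shift",d.round(1),"turn",round(t,1),"tcp",s["tool_pos"].round(1),"jaw yaw",np.degrees(np.arctan2(R[1,1],R[0,1])).round(1),"toolx",R[:,0].round(3),"j6",s["joint_pos"][5].round(1))
E
python3 - <<'E'
from h import *
np.set_printoptions(precision=2,suppress=True)
z=np.load("pics/top0.npz");p,d=z["p"],z["d"];H=hsv(p)
m=(H[...,0]>100)&(H[...,0]<125)&(H[...,1]>120)&(H[...,2]>40)
P,x=cloud("top",d,m)
s=(x[:,1]>262)&(x[:,1]<298)&(x[:,0]<248)
for k in range(4):
    c=P[s].mean(0); n=np.linalg.svd(P[s]-c)[2][2]; n*=np.sign(n[2]); s=abs((P-c)@n)<3
print("normal",n,"tilt",np.degrees(np.arccos(n[2])),"psi",np.degrees(np.arctan2(-n[1],-n[0])),s.sum())
q=P[s]-c; ez=n; ey=np.cross(ez,[1,0,0]); ey=np.cross([0,0,1],[-n[0],-n[1],0]); ey/=np.linalg.norm(ey); ex=np.cross(ey,ez)
uv=np.c_[q@ex,q@ey]; rc=cv2.minAreaRect(np.float32(uv)); print("cheek rect",rc, "centre",c+rc[0][0]*ex+rc[0][1]*ey)
print("pct",np.percentile(uv,[1,99],axis=0))
# hole centre: non-blue/dark blob inside cheek
sub=np.zeros(m.shape,np.uint8); sub[276:288,219:235]=(~m)[276:288,219:235]
ys,xs=np.nonzero(sub); print("hole px",xs.mean(),ys.mean(),len(xs))
o,v=rays("top",[[xs.mean(),ys.mean()]]); v=v[0]; t=((c-o)@n)/(v@n); print("hole on plane",o+t*v)
# plate
Q,_=cloud("top",d,np.ones(d.shape,bool)); g=Q[(abs(Q[:,2]-12)<3)&(abs(Q[:,0]-520)<120)&(abs(Q[:,1]-185)<110)]
print("plate",len(g),cv2.minAreaRect(np.float32(g[:,:2])))
go([474.5,-229,260],90)
E
```

```text
normal [-0.49  0.09  0.87] tilt 29.97040761463457 psi -10.446565946706592 1465
cheek rect ((0.7273941040039062, 0.00531768798828125), (106.55119323730469, 87.03466033935547), 0.09490427374839783) centre [494.54 202.15 153.26]
pct [[-49.61 -42.96]
 [ 51.61  42.31]]
hole px 227.1153846153846 281.0769230769231 26
hole on plane [490.73 202.98 151.01]
plate 1328 ((527.064697265625, 197.2838134765625), (130.6302032470703, 200.79847717285156), 79.48532104492188)
shift [ -28.7 -639.   525.4] turn -21.5 tcp [219.5 558.  230.5] jaw yaw 68.5 toolx [-0. -0. -1.] j6 -4.9
```

>>> move_arm([
  [[-50,-40,35],-2],
  [[-70,-90,75],-5],
  [[-70,-140,115],-8],
  [[-70,-190,155],-11],
  [[-70,-240,195],-14],
  [[-70,-285,235],-17],
  [[-70,-330,270],-21],
  [[-70,-375,310],-21],
  [[-70,-425,350],-21],
  [[-70,-470,385],-21],
  [[-70,-515,425],-21],
  [[-70,-560,460],-21],
], jaw=0.2)

```text
time: 1.65
tool_pos: [442.7, -133.7, 301.1]
tcp_rot: [-107.1, 89.9, -107.6]
ft_force: [0.5, 1.7, -0.5]
finger_gap: 51.1
```

```bash
python3 -c "
from h import *
go([474.5,-229,240],90); print(r.sense()['time'])"
```

```text
shift [ 61.2 -94.9  32.7] turn -0.5 tcp [ 442.7 -133.7  301.1] jaw yaw 89.5 toolx [-0.    -0.001 -1.   ] j6 -112.6
1.65
```

>>> move_arm([
  [[0,-50,17],0],
  [[20,-95,33],0],
  [[61,-95,33],0],
  [[61,-95,33],0],
])

```text
time: 2.15
tool_pos: [472.6, -228.2, 235.9]
tcp_rot: [157.3, 89.5, 156.7]
ft_force: [0.1, 1.5, 1.1]
finger_gap: 51.3
```

```bash
python3 - <<'E'
from h import *
np.set_printoptions(precision=1,suppress=True)
s=r.sense(); p,d=r.snapshot("wrist"); cv2.imwrite("pics/w1.png",p[:,:,::-1]); H=hsv(p)
m=(H[...,0]>3)&(H[...,0]<14)&(H[...,1]>180)&(H[...,2]>70)
k,L,S,C=cv2.connectedComponentsWithStats(m.astype(np.uint8))
for i in range(1,k):
    if S[i,4]>150:
        P,_=cloud("wrist",d,L==i,s)
        if len(P): print(C[i],S[i],np.percentile(P,[3,50,97],axis=0).ravel())
        t=P[P[:,2]>168]
        if len(t)>100: print("circle top",cv2.minEnclosingCircle(np.float32(t[:,:2])))
go([474.5,-229,128],90)
E
```

```text
[349.   16.8] [ 307    0   81   44 1341] [ 351.  -226.2  216.8  356.4 -211.8  220.7  363.4 -199.6  222.1]
circle top ((351.01922607421875, -212.93582153320312), 15.099739074707031)
[312.2  54.3] [302  35  34  41 203] [ 349.  -231.   150.3  358.7 -227.1  151.6  369.  -215.5  155.8]
[527.9 163.6] [515 135  34  63 466] [ 401.6 -134.3  208.4  412.8 -132.5  214.4  425.7 -125.8  220.4]
circle top ((414.8382263183594, -124.90258026123047), 14.296558380126953)
[508.1 154.8] [499 138  21  37 184] [ 403.4 -134.4  192.4  410.3 -133.   197.8  418.1 -128.   202.8]
circle top ((410.894287109375, -130.26333618164062), 8.785202980041504)
[310.9 258.8] [293 242  37  38 627] [ 464.1 -237.7  167.2  472.4 -228.1  169.5  482.3 -217.8  170.8]
circle top ((474.3764953613281, -227.3553924560547), 11.734496116638184)
shift [110.8  -0.7   1.2] turn -0.5 tcp [ 473.7 -228.4  238.8] jaw yaw 89.5 toolx [-0.  0. -1.] j6 -120.8
```

View pics/w1.png

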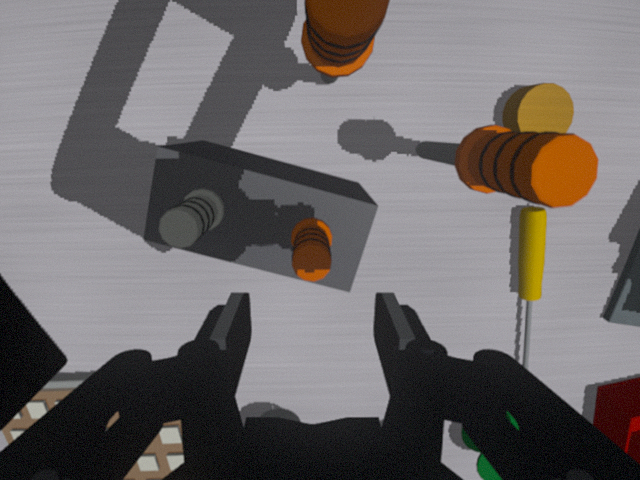

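The wrist view shows the small orange head at (311,260), centred between the fingers at world (474,-228). The white one, at (190,218), is clear of the left finger. Descending.

>>> move_arm([
  [[40,1,1],0],
  [[80,1,1],0],
  [[108,1,1],0],
  [[110,1,1],0],
  [[110,1,1],0],
])

```text
time: 2.82
tool_pos: [475.6, -227.7, 131.4]
tcp_rot: [-151.9, 89.9, -152.4]
ft_force: [-0.7, 0.1, -0.2]
finger_gap: 51.6
```

>>> move_arm([
  [[0,0,0],0],
  [[0,0,0],0],
  [[0,0,0],0],
  [[0,0,0],0],
  [[0,0,0],0],
], jaw=-1, squeeze=60)

```text
time: 3.45
tool_pos: [477.1, -228.4, 134.0]
tcp_rot: [-45.7, 89.8, -46.2]
ft_force: [-0.6, 1.1, 8.0]
finger_gap: 22.7
```

>>> move_arm([
  [[-20,0,0],0],
  [[-40,0,0],0],
  [[-60,0,0],0],
  [[-80,0,0],0],
  [[-93,0,0],0],
  [[-93,0,0],0],
])

```text
time: 4.2
tool_pos: [477.5, -228.6, 228.4]
tcp_rot: [-39.0, 89.7, -39.5]
ft_force: [0.2, 0.7, -1.5]
finger_gap: 22.8
```

```bash
python3 - <<'E'
from h import *
np.set_printoptions(precision=1,suppress=True)
s=r.sense(); p,d=r.snapshot("scene"); cv2.imwrite("pics/s1.png",cv2.resize(p[60:380,60:300,::-1],(450,600)))
print(s["ft_force"],s["finger_gap"]); go([474,-228,220],90)
E
```

```text
[ 0.2  0.7 -1.5] 22.785154667942713
shift [ 7.2  0.3 -3. ] turn -0.5 tcp [ 477.  -228.3  227.2] jaw yaw 89.5 toolx [ 0. -0. -1.] j6 -120.6
```

View pics/s1.png

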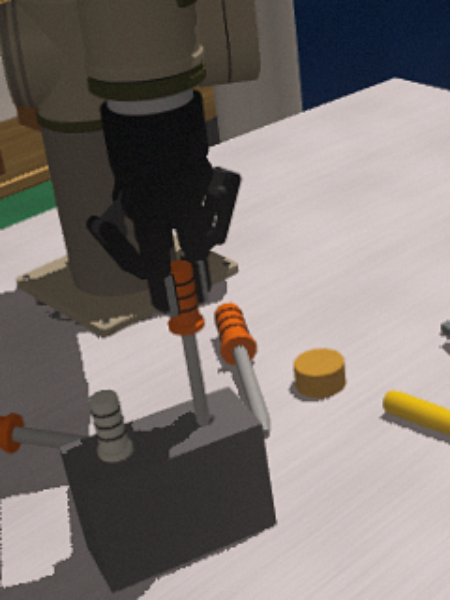

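The axle is lifted with its tip just in the rack hole. However, both large decoys have toppled from their original places: heads now at crop (235,335) and (10,432). I need their new positions before tilting.

```bash
python3 - <<'E'
from h import *
np.set_printoptions(precision=1,suppress=True)
s=r.sense()
ims=[]
for n in ["scene","top","wrist"]:
    p,d=r.snapshot(n); H=hsv(p); ims.append(p)
    m=(H[...,0]>3)&(H[...,0]<14)&(H[...,1]>180)&(H[...,2]>70)
    k,L,S,C=cv2.connectedComponentsWithStats(m.astype(np.uint8))
    for i in range(1,k):
        if S[i,4]>40:
            P,_=cloud(n,d,L==i,s)
            if len(P): print(n,C[i],S[i,4],np.percentile(P,[3,50,97],axis=0).ravel())
a=cv2.resize(ims[1][200:380,280:520],(400,300)); b=cv2.resize(ims[2],(400,300)); c=cv2.resize(ims[0][160:400,40:300],(400,300))
cv2.imwrite("pics/d1.png",np.vstack([np.hstack([a,b]),np.hstack([c,c*0])])[:,:,::-1])
E
```

```text
scene [156.5 204.8] 122 [ 469.8 -236.2  256.   484.1 -228.4  264.3  488.6 -218.8  266.1]
scene [158.9 214.8] 52 [ 484.  -236.3  244.2  487.3 -230.   248.2  489.4 -221.7  252.6]
scene [159.9 221.9] 49 [ 484.1 -235.8  232.2  487.2 -231.2  236.1  489.7 -222.   241.3]
scene [184.1 236.7] 370 [228.8 -57.7  12.5 273.5 -32.9  36.9 297.4  -3.8  43.6]
scene [159.3 232.4] 172 [ 473.3 -242.3  211.4  486.1 -234.3  217.3  490.5 -220.8  227.5]
scene [ 36.3 285.8] 185 [ 167.5 -348.9   21.   181.7 -337.4   38.5  194.8 -323.3   44.5]
scene [ 47.3 287.7] 95 [ 192.6 -332.    19.4  201.8 -325.2   36.   208.4 -311.8   42. ]
scene [ 60.8 289.8] 285 [ 209.2 -321.2    7.6  223.9 -309.    32.2  235.9 -286.9   42. ]
top [333.7 384. ] 367 [225.4 -47.7  32.2 256.8 -25.9  38.8 288.2  -2.8  44.3]
top [453.5 398.5] 98 [ 206.3 -316.1   32.2  216.2 -304.4   37.8  229.5 -289.6   43.5]
wrist [312.3 275.2] 755 [ 460.5 -239.5  210.4  464.2 -227.3  213.   472.  -215.2  223.7]
wrist [312.5 293.2] 227 [ 463.1 -236.8  229.8  464.3 -226.5  233.5  468.9 -218.1  236.9]
wrist [312.6 307.3] 307 [ 462.9 -237.1  241.8  464.3 -226.9  245.   469.  -217.9  249.1]
wrist [311.9 351.2] 2310 [ 463.4 -237.1  254.6  472.4 -227.3  262.5  483.6 -217.4  263.7]
```

View pics/d1.png

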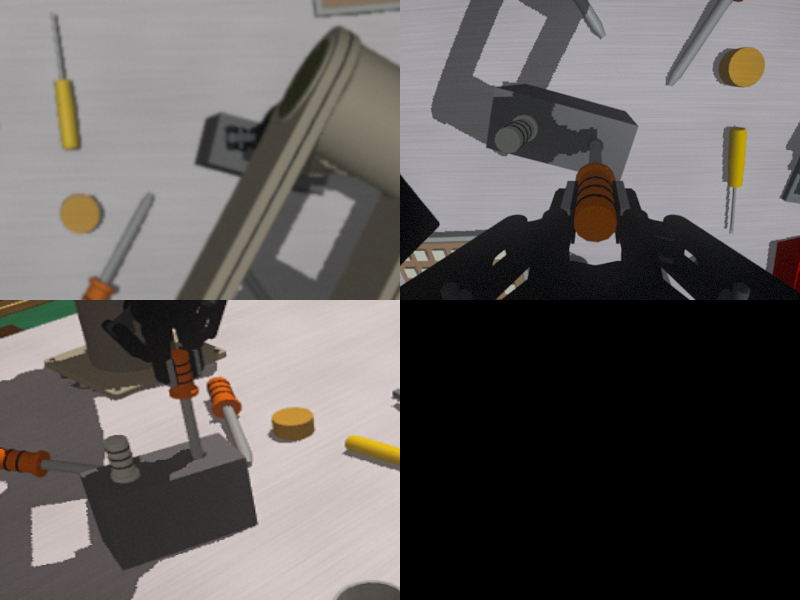

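The decoys now lie flat on the bench towards the base, out of my way at (257,-30) and (200,-320), and they are not listed bystanders. The tool can only turn about vertical, so I'll tilt the axle 30° in the grip by using the rack hole as a fulcrum.

>>> move_arm([
  [[0,0,0],0],
  [[0.5,0,-6],0],
  [[0.5,0,-12],0],
  [[1,0,-18],0],
  [[2,0,-24],0],
  [[3,0,-29],0],
  [[4.5,0,-35],0],
  [[6,0,-40],0],
  [[8,0,-45],0],
  [[8,0,-45],0],
], squeeze=30)

```text
time: 5.65
tool_pos: [431.1, -227.6, 217.7]
tcp_rot: [-57.0, 89.9, -57.5]
ft_force: [3.2, -1.1, 0.5]
finger_gap: 22.9
```

```bash
cat >> h.py <<'E'
def axle():
    """axle axis from the orange head+collar seen by scene: width midline as a plane, tilt in world"""
    p,d=r.snapshot("scene"); H=hsv(p); s=r.sense()
    m=(H[...,0]>2)&(H[...,0]<14)&(H[...,1]>170)&(H[...,2]>50)
    P,x=cloud("scene",d,m); k=np.linalg.norm(P-s["tool_pos"]-[0,0,10],axis=1)<55; P,x=P[k],x[k]
    # cylinder fit r=12 to head points, excluding the collar and top face by robust loss
    from scipy.optimize import least_squares
    c0=s["tool_pos"]+[0,0,19]; o=r.get_calibration("scene")["position"]
    def f(q):
        u=np.array([np.tan(q[2]),np.tan(q[3]),1]);u/=np.linalg.norm(u)
        w=P-(c0+[q[0],q[1],0]); return np.linalg.norm(w-np.outer(w@u,u),axis=1)-12
    b=min((least_squares(f,[0,0,a,0],loss="soft_l1",f_scale=1) for a in (0,-.3,-.6)),key=lambda z:z.cost)
    q=b.x; u=np.array([np.tan(q[2]),np.tan(q[3]),1]);u/=np.linalg.norm(u); c=c0+[q[0],q[1],0]
    t=(P-c)@u; top=np.percentile(t,98); 
    print("n",len(P),"cost",b.cost,"axis",u.round(3),"tilt",np.degrees(np.arccos(u[2])).round(1),"heading",np.degrees(np.arctan2(-u[1],-u[0])).round(1),"tip",(c+(top-161)*u).round(1),"grip-to-top",top.round(1))
    return p
E
python3 - <<'E'
from h import *
p=axle(); go([408,-228,212],90); print(r.sense()["ft_force"],r.sense()["finger_gap"])
cv2.imwrite("pics/s2.png",cv2.resize(p[120:330,60:270,::-1],(500,500),interpolation=3))
E
```

```text
n 426 cost 352.47288264288045 axis [-0.352 -0.007  0.936] tilt 20.6 heading 1.1 tip [ 482.7 -226.7  103.8] grip-to-top 18.9
shift [  5.7  -0.6 -23.3] turn -0.5 tcp [ 431.3 -227.6  217.8] jaw yaw 89.5 toolx [ 0.001 -0.002 -1.   ] j6 -123.3
[ 2.61705051 -0.03683698  0.22924715] 22.467387904078713
```

View pics/s2.png

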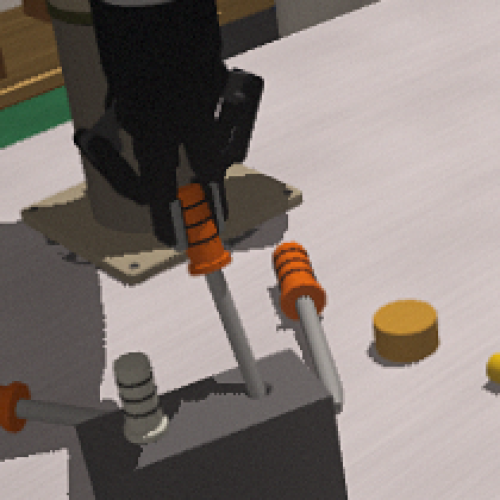

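The picture shows the axle pivoting in the grip with its tip in the hole, about 20° so far. Continuing to 30°.

>>> move_arm([
  [[2,0,-5],0],
  [[4,0,-10],0],
  [[6.5,0,-15],0],
  [[9,0,-20],0],
  [[10,0,-22],0],
  [[10,0,-22],0],
])

```text
time: 6.45
tool_pos: [409.4, -227.4, 207.8]
tcp_rot: [-44.6, 89.9, -45.1]
ft_force: [4.6, 0.1, 0.9]
finger_gap: 23.0
```

```bash
python3 - <<'E'
from h import *
p=axle(); go([408,-228,212],90); print(r.sense()["ft_force"],r.sense()["finger_gap"])
E
```

```text
n 416 cost 306.7444899115122 axis [-0.489  0.023  0.872] tilt 29.3 heading -2.7 tip [ 482.8 -230.2  102.4] grip-to-top 18.3
shift [-4.2 -0.6 -1.5] turn -0.5 tcp [ 409.5 -227.4  207.8] jaw yaw 89.5 toolx [ 0.002 -0.002 -1.   ] j6 -124.8
[4.28145291 0.25570714 1.09833412] 22.716619099141532
```

>>> move_arm([
  [[0,0,0],0],
  [[0,0,0],0],
  [[-9,0,-5],0],
  [[-17,0,-10],0],
  [[-40,0,-10],0],
  [[-70,0,-10],0],
  [[-100,0,-10],0],
  [[-100,0,-10],0],
], squeeze=110)

```text
time: 7.5
tool_pos: [399.3, -227.7, 309.8]
tcp_rot: [-52.4, 89.7, -52.9]
ft_force: [0.4, -1.0, -1.4]
finger_gap: 21.7
```

```bash
python3 - <<'E'
from h import *
p=axle(); go([401,220,300],79.5)
E
```

```text
n 471 cost 337.10089497822406 axis [-0.497  0.024  0.867] tilt 29.8 heading -2.8 tip [ 473.9 -230.9  204.5] grip-to-top 20.0
shift [  6.9 447.3  -2. ] turn 10.0 tcp [ 398.9 -227.3  307.9] jaw yaw 89.5 toolx [ 0.001 -0.002 -1.   ] j6 -125.5
```

>>> move_arm([
  [[-5,35,0],1],
  [[-5,80,0],3],
  [[-5,125,0],5],
  [[-5,170,0],7],
  [[-5,215,0],9],
  [[-5,260,0],10],
  [[-5,305,0],10],
  [[-5,350,0],10],
  [[-5,395,0],10],
  [[-5,430,0],10],
  [[0,447,-2],10],
  [[0,447,-2],10],
])

```text
time: 9.05
tool_pos: [399.9, 219.7, 304.8]
tcp_rot: [-113.7, 89.7, -124.1]
ft_force: [0.7, -0.5, -1.9]
finger_gap: 21.7
```

```bash
cat > fork.py <<'E'
from h import *
np.set_printoptions(precision=2,suppress=True)
psi=np.radians(-10.45); ez=np.array([-.5*np.cos(psi),-.5*np.sin(psi),.866]); ey=np.array([-np.sin(psi),np.cos(psi),0]); ex=np.cross(ey,ez)
T=np.array([490.7,203,150.5])
E
python3 - <<'E'
from fork import *
p=axle(); s=r.sense(); pw,dw=r.snapshot("wrist"); pt,dt=r.snapshot("top"); np.savez("pics/w2.npz",p=pw,d=dw,s=s["tool_pos"],rot=s["tcp_rot"])
go([401,220,290],79.5); print(s["time"])
a=cv2.resize(p[100:280,250:430],(400,400),interpolation=3); b=cv2.resize(pw,(400,300)); 
c=np.zeros((600,800,3),np.uint8); c[:400,:400]=a; c[:300,400:]=b; c[300:600,400:]=cv2.resize(pt[180:330,160:360],(400,300),interpolation=3)
cv2.imwrite("pics/f1.png",c[:,:,::-1])
E
```

```text
n 232 cost 233.56986735178867 axis [-0.48  0.14  0.87] tilt 29.8 heading -15.8 tip [472.  200.2 198.8] grip-to-top 16.1
shift [16.5  1.4 -0.2] turn -0.1 tcp [400.9 218.6 306.5] jaw yaw 79.4 toolx [ 0. -0. -1.] j6 -57.2
9.1
```

View pics/f1.png

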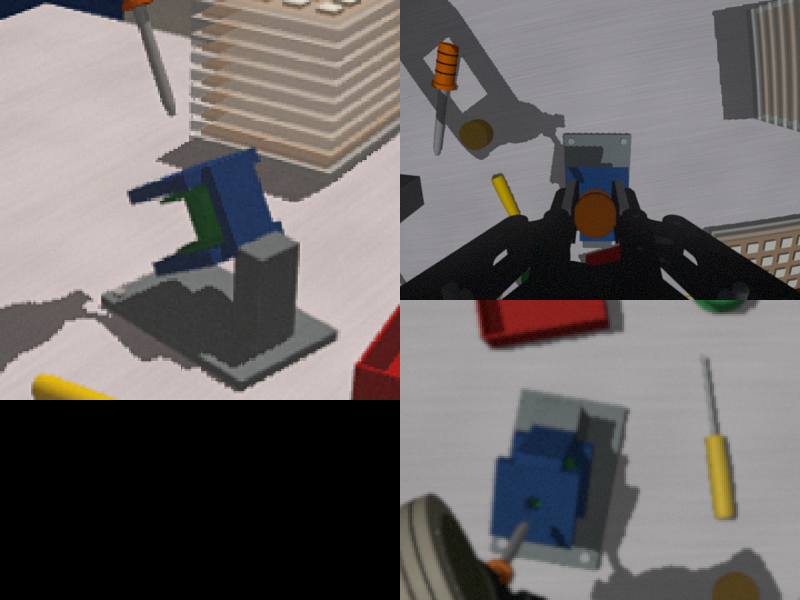

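The triple view shows the tilted axle, with its tip at top-view pixel (221,293), just short of the hole at (227,281). The hole is only a few pixels wide there, so I'll step aside and look at it from the wrist camera.

>>> move_arm([
  [[-20,-40,25],0],
  [[-20,-80,55],0],
  [[-20,-120,80],0],
  [[-20,-120,80],0],
  [[-20,-120,80],0],
])

```text
time: 9.82
tool_pos: [457.4, 85.3, 327.0]
tcp_rot: [-75.8, 89.8, -86.5]
ft_force: [0.1, 0.9, -1.6]
finger_gap: 22.2
```

```bash
python3 - <<'E'
from fork import *
s=r.sense(); p,d=r.snapshot("wrist"); H=hsv(p); np.savez("pics/w3.npz",p=p,d=d,s=s["tool_pos"],rot=s["tcp_rot"])
m=(H[...,0]>100)&(H[...,0]<125)&(H[...,1]>110)&(H[...,2]>25)
P,x=cloud("wrist",d,m,s); k=abs((P-T)@ez)<6
for i in range(4):
    c=np.median(P[k],0) if i==0 else P[k].mean(0); n=np.linalg.svd(P[k]-P[k].mean(0))[2][2]; n*=np.sign(n[2]); c=P[k].mean(0); k=(abs((P-c)@n)<2.5)&(np.linalg.norm(P-T,axis=1)<75)
print("n",n,"tilt",np.degrees(np.arccos(n[2])),"psi",np.degrees(np.arctan2(-n[1],-n[0])),k.sum(),"plane z at T",(P[k]-T)@ez@np.ones(k.sum())/k.sum())
uv=np.c_[(P[k]-T)@ex,(P[k]-T)@ey]; print("edges ex,ey",np.percentile(uv,[.5,1,2,98,99,99.5],axis=0))
# project T to find hole px
c_=r.get_calibration("wrist"); M=np.eye(4); M[:3,:3]=Ro.from_euler("xyz",s["tcp_rot"],degrees=True).as_matrix(); M[:3,3]=s["tool_pos"]
q=np.linalg.inv(M@c_["tool_from_camera"])@np.r_[T,1]; f=240/np.tan(np.radians(c_["fovy"]/2)); u=c_["cx"]+f*q[0]/q[2]; v=c_["cy"]+f*q[1]/q[2]; print("T px",u,v,q[2])
u,v=int(u),int(v); cr=p[v-60:v+60,u-80:u+80]; cv2.imwrite("pics/h1.png",cv2.resize(cr,(800,600),interpolation=cv2.INTER_NEAREST)[:,:,::-1]); print("crop origin",u-80,v-60)
E
```

```text
n [-0.49  0.09  0.87] tilt 30.049161300356946 psi -10.687456893167228 10322 plane z at T -0.5384993539308651
edges ex,ey [[-47.96 -42.38]
 [-47.51 -42.01]
 [-46.43 -41.09]
 [ 52.21  44.94]
 [ 53.52  45.92]
 [ 54.34  46.5 ]]
T px 451.2862604141112 226.3950853428621 329.0454644866363
crop origin 371 166
```

View pics/h1.png

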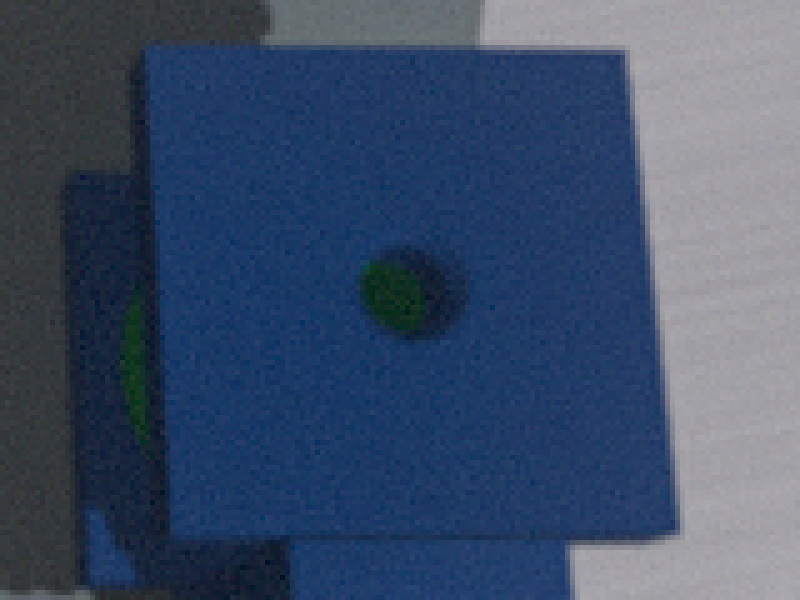

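The enlarged wrist view shows the cheek with corners (145,47), (627,52), (680,535) and (170,535), and the hole mouth centred at (412,293). I'll project both onto the fitted plane.

```bash
python3 - <<'E'
from fork import *
z=np.load("pics/w3.npz"); s={"tool_pos":z["s"],"tcp_rot":z["rot"]}
px=np.array([[412,293],[145,47],[627,52],[680,535],[170,535]])/5+[371,166]-.5
o,v=rays("wrist",px,s); pl=T-.54*ez
X=o+v*(((pl-o)@ez)/(v@ez))[:,None]
print(X); print("hole rel T",(X[0]-T)@np.c_[ex,ey,ez]); print("corners mean rel T",(X[1:].mean(0)-T)@np.c_[ex,ey,ez]); print([np.linalg.norm(X[1+i]-X[1+(i+1)%4]).round(1) for i in range(4)])
E
```

```text
[[489.54 206.41 148.86]
 [441.84 169.28 125.66]
 [458.52 257.72 125.87]
 [534.61 242.99 170.62]
 [517.7  154.72 170.26]]
hole rel T [-2.34  3.15 -0.54]
corners mean rel T [-3.85  2.66 -0.54]
[np.float64(90.0), np.float64(89.5), np.float64(89.9), np.float64(89.2)]
```

```bash
cat >> fork.py <<'E'
T2=T-2.3*ex+1.3*ey-.5*ez
E
python3 - <<'E'
from fork import *
o1,v1=rays("scene",[[326.5,150.9]]);o2,v2=rays("top",[[221.5,293.5]]); print("tip at f1",meet(o1,v1[0],o2,v2[0]),"pred",np.array([400.9,218.6,325.5])-143*ez)
print(T2); go(T2+ez*(143+12)-[0,0,19],79.5)
E
```

```text
tip at f1 (array([463.85, 207.32, 199.12]), np.float64(1.9073444557936388)) pred [471.21 205.63 201.66]
[489.22 204.59 148.92]
shift [ 62.5 122.4 -68. ] turn -0.1 tcp [457.3  86.  327. ] jaw yaw 79.4 toolx [ 0. -0. -1.] j6 -75.0
```

>>> move_arm([
  [[0,40,-23],0],
  [[0,80,-46],0],
  [[0,122,-68],0],
  [[20,122,-68],0],
  [[40,122,-68],0],
  [[58,122,-68],0],
  [[62,122,-68],0],
  [[62,122,-68],0],
])

```text
time: 10.88
tool_pos: [413.1, 217.6, 264.4]
tcp_rot: [-83.1, 89.8, -93.8]
ft_force: [0.8, -0.2, -2.0]
finger_gap: 21.6
```

```bash
python3 - <<'E'
from fork import *
p=axle(); pt,dt=r.snapshot("top"); pw,_=r.snapshot("wrist"); s=r.sense(); print(s["time"])
go(T2+ez*(143+12)-[0,0,19],79.5); np.savez("pics/k.npz",p=p,t=pt)
a=cv2.resize(p[130:230,290:390],(400,400),interpolation=cv2.INTER_CUBIC); b=cv2.resize(pt[245:305,195:255],(400,400),interpolation=cv2.INTER_CUBIC)
cv2.imwrite("pics/f2.png",np.hstack([a,b])[:,:,::-1])
E
```

```text
n 224 cost 230.96517110800585 axis [-0.48  0.12  0.87] tilt 29.4 heading -13.7 tip [485.  200.5 158.2] grip-to-top 16.6
11.025
shift [ 1.4  0.4 -0.6] turn -0.2 tcp [413.6 218.2 265.6] jaw yaw 79.3 toolx [ 0. -0. -1.] j6 -57.7
```

View pics/f2.png

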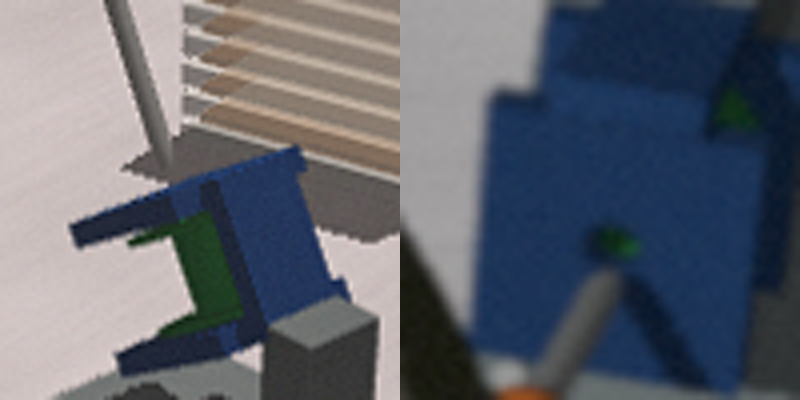

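```bash
python3 - <<'E'
from fork import *
def pln(n,a,b):
    o,v=rays(n,[a,b]); w=np.cross(v[0],v[1]); return o,w/np.linalg.norm(w)
o1,n1=pln("scene",[318.75,130],[330.75,171.25]); o2,n2=pln("top",[219.75,300.5],[226.2,286.2])
u=np.cross(n1,n2);u/=np.linalg.norm(u);u*=np.sign(u[2])
q=np.linalg.lstsq(np.array([n1,n2,ez]),[n1@o1,n2@o2,ez@T2],rcond=None)[0]
print("axis",u,"fork comps",u@ex,u@ey,u@ez,"hits plane at rel T2 (ex,ey)",(q-T2)@ex,(q-T2)@ey,q)
o,v=rays("scene",[[332,171.5]]);oo,vv=rays("top",[[226.0,285.5]]); X,e=meet(o,v[0],oo,vv[0]); print("tip",X,e,"rel",(X-T2)@np.c_[ex,ey,ez])
s=r.sense(); g=s["tool_pos"]+[0,0,19]; print("grip rel T2",(g-T2)@np.c_[ex,ey,ez])
# same, top camera only: tip px & hole px on same parallel planes
o,v=rays("top",[[226.9,281.4],[226,285.5]]); 
for k,zz in ((0,0),(1,12)): print(k,(o+v[k]*(((T2+zz*ez-o)@ez)/(v[k]@ez))-T2)@np.c_[ex,ey,ez])
E
```

```text
axis [-0.34 -0.02  0.94] fork comps 0.18425845027897259 -0.07639046132737269 0.9798824305400603 hits plane at rel T2 (ex,ey) -6.192931026680892 -1.5243238224946007 [483.67 204.07 145.82]
tip [481.35 204.36 158.64] 0.846714840489037 rel [-1.81 -1.66 12.27]
grip rel T2 [  1.26  -0.39 155.92]
0 [ 1.22 -0.75 -0.  ]
1 [-2.26 -1.92 12.  ]
```

>>> move_arm([
  [[-1.5,1.2,2.6],0],
  [[2,1.2,4.6],0],
  [[5,1.2,6.4],0],
  [[8,1.2,8.1],0],
  [[10.5,1.2,9.5],0],
  [[12,1.2,10.4],0],
  [[12,1.2,10.4],0],
], squeeze=70)

```text
time: 11.9
tool_pos: [424.0, 217.3, 253.4]
tcp_rot: [-46.9, 89.9, -57.5]
ft_force: [-0.1, 0.4, -1.4]
finger_gap: 21.4
```

```bash
cat >> fork.py <<'E'
def rep():
    s=r.sense(); F=s["ft_force"]; g=s["tool_pos"]+[0,0,19]
    print("t",s["time"],"grip rel T2",(g-T2)@np.c_[ex,ey,ez],"F fork",F@np.c_[ex,ey,ez],"gap",s["finger_gap"].round(1))
E
python3 - <<'E'
from fork import *
rep(); pt,dt=r.snapshot("top"); p=axle(); rep()
a=cv2.resize(p[130:230,290:390],(400,400),interpolation=cv2.INTER_CUBIC); b=cv2.resize(pt[245:305,195:255],(400,400),interpolation=cv2.INTER_CUBIC)
cv2.imwrite("pics/f3.png",np.hstack([a,b])[:,:,::-1])
E
```

```text
Traceback (most recent call last):
  File "fork.py", line 8, in rep
    print("t",s["time"],"grip rel T2",(g-T2)@np.c_[ex,ey,ez],"F fork",F@np.c_[ex,ey,ez],"gap",s["finger_gap"].round(1))
                                                                                              ^^^^^^^^^^^^^^^^^^^^^
AttributeError: 'float' object has no attribute 'round'
```

>>> move_arm([
  [[1.7,0,1],0],
  [[3.5,0,2],0],
  [[5.2,0,3],0],
  [[5.2,0,3],0],
])

```text
time: 12.4
tool_pos: [426.9, 216.7, 248.0]
tcp_rot: [-55.8, 89.9, -66.4]
ft_force: [0.1, 0.7, -0.8]
finger_gap: 21.7
```

```bash
sed -i 's/s\["finger_gap"\].round(1)/s["finger_gap"]/' fork.py
python3 - <<'E'
from fork import *
rep(); pt,dt=r.snapshot("top"); p=axle(); rep()
a=cv2.resize(p[130:230,290:390],(400,400),interpolation=cv2.INTER_CUBIC); b=cv2.resize(pt[245:305,195:255],(400,400),interpolation=cv2.INTER_CUBIC)
cv2.imwrite("pics/f3.png",np.hstack([a,b])[:,:,::-1])
E
```

```text
t 12.4 grip rel T2 [  4.03   0.61 134.02] F fork [-0.43  0.7  -0.63] gap 21.710788739037785
n 231 cost 240.55793667649894 axis [-0.46  0.11  0.88] tilt 28.3 heading -13.6 tip [496.8 200.4 140.6] grip-to-top 17.2
t 12.5 grip rel T2 [  4.18   0.65 134.17] F fork [-0.53 -0.43 -1.47] gap 21.91090658762924
```

>>> move_arm([
  [[1.7,0,1],0],
  [[3.5,0,2],0],
  [[5.2,0,3],0],
  [[7,0,4],0],
  [[8.7,0,5],0],
  [[8.7,0,5],0],
], squeeze=45)

```text
time: 13.25
tool_pos: [431.8, 215.8, 239.3]
tcp_rot: [-57.1, 89.9, -67.7]
ft_force: [-0.1, 0.4, -1.1]
finger_gap: 22.3
```

```bash
python3 - <<'E'
from fork import *
rep(); p=axle()
E
```

```text
t 13.25 grip rel T2 [  4.02   0.56 123.96] F fork [-0.73  0.4  -0.87] gap 22.278503172625822
n 222 cost 243.8998109645147 axis [-0.49  0.1   0.86] tilt 30.1 heading -11.7 tip [505.7 200.6 133.3] grip-to-top 16.5
```

>>> move_arm([
  [[2.5,0,1.3],0],
  [[5,0,2.5],0],
  [[7.5,0,3.8],0],
  [[10,0,5],0],
  [[12.5,0,6.3],0],
  [[15,0,7.6],0],
  [[17.5,0,9],0],
  [[17.5,0,9],0],
])

```text
time: 14.3
tool_pos: [440.7, 214.0, 221.7]
tcp_rot: [-62.2, 89.9, -72.9]
ft_force: [-0.9, 0.0, -2.0]
finger_gap: 21.9
```

```bash
python3 - <<'E'
from fork import *
rep(); p=axle(); t,_=r.snapshot("top")
a=cv2.resize(p[100:230,290:420],(400,400),interpolation=cv2.INTER_CUBIC); b=cv2.resize(t[245:305,195:255],(400,400),interpolation=cv2.INTER_CUBIC)
cv2.imwrite("pics/f4.png",np.hstack([a,b])[:,:,::-1])
E
```

```text
t 14.3 grip rel T2 [  3.04   0.42 104.17] F fork [-1.82 -0.16 -1.3 ] gap 21.935159518644024
n 215 cost 196.86897323827938 axis [-0.49  0.1   0.86] tilt 30.2 heading -11.8 tip [514.6 198.7 116.8] grip-to-top 17.5
```

View pics/f4.png

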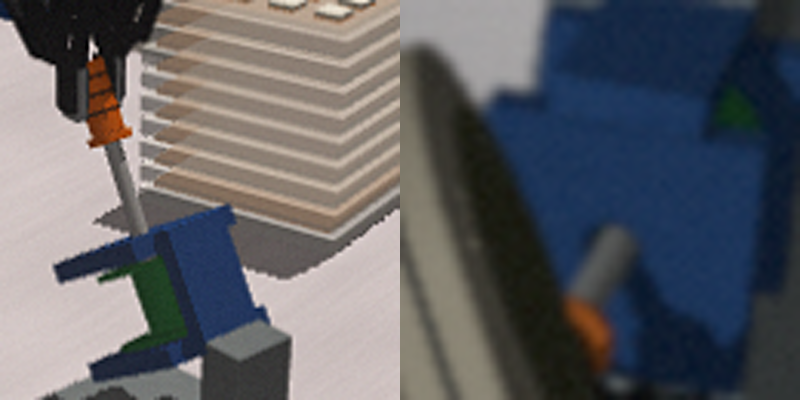

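The shank is inside the top cheek: the scene view shows the shank entering at (145,232) and the top view at (612,240), with low forces. Continuing along the axis.

>>> move_arm([
  [[2.8,0,1.4],0],
  [[5.6,0,2.8],0],
  [[8.4,0,4.2],0],
  [[11.2,0,5.6],0],
  [[14,0,7],0],
  [[16.8,0,8.4],0],
  [[19.6,0,9.8],0],
  [[22.4,0,11.2],0],
  [[22.4,0,11.2],0],
])

```text
time: 15.52
tool_pos: [451.7, 211.8, 199.3]
tcp_rot: [-63.0, 89.9, -73.7]
ft_force: [0.9, -0.9, -1.4]
finger_gap: 21.5
```

```bash
python3 - <<'E'
from fork import *
rep(); p=axle()
E
```

```text
t 15.525 grip rel T2 [ 1.57  0.32 79.16] F fork [ 0.23 -0.69 -1.7 ] gap 21.506943630657336
n 204 cost 183.68463165102435 axis [-0.48  0.11  0.87] tilt 29.5 heading -12.9 tip [523.9 196.   93.2] grip-to-top 17.1
```

>>> move_arm([
  [[2.2,0,1.2],0],
  [[4.3,0,2.5],0],
  [[6.5,0,3.7],0],
  [[8.7,0,5],0],
  [[10.8,0,6.2],0],
  [[13,0,7.5],0],
  [[15.2,0,8.7],0],
  [[17.3,0,10],0],
  [[17.3,0,10],0],
])

```text
time: 16.7
tool_pos: [461.5, 209.9, 181.9]
tcp_rot: [-67.7, 89.9, -78.4]
ft_force: [0.4, 0.2, -1.0]
finger_gap: 21.8
```

```bash
python3 - <<'E'
from fork import *
rep(); p=axle()
E
```

```text
t 16.7 grip rel T2 [ 1.54  0.22 59.12] F fork [-0.19  0.29 -1.01] gap 21.828766165407945
n 198 cost 197.43587692217744 axis [-0.48  0.11  0.87] tilt 29.4 heading -13.1 tip [533.7 193.8  75.6] grip-to-top 17.0
```

>>> move_arm([
  [[3,0,1.7],0],
  [[6,0,3.5],0],
  [[9,0,5.2],0],
  [[12,0,7],0],
  [[14,0,8],0],
  [[15.5,0,9],0],
  [[17,0,9.8],0],
  [[17,0,9.8],0],
])

```text
time: 17.75
tool_pos: [470.7, 208.2, 165.2]
tcp_rot: [-88.6, 89.9, -99.3]
ft_force: [-5.6, 0.9, 2.4]
finger_gap: 21.7
```

```bash
python3 - <<'E'
from fork import *
rep(); p=axle()
E
```

```text
t 17.75 grip rel T2 [ 1.3   0.23 40.04] F fork [-3.74 -0.12  4.9 ] gap 21.673498170589625
n 203 cost 204.43399936912533 axis [-0.47  0.11  0.88] tilt 28.9 heading -12.7 tip [541.9 192.3  58.9] grip-to-top 17.8
```

>>> move_arm([
  [[1,0,0.2],0],
  [[2,0,0.6],0],
  [[3,0,1],0],
  [[3,0,1],0],
])

```text
time: 18.3
tool_pos: [470.7, 208.4, 164.9]
tcp_rot: [-118.8, 89.8, -129.4]
ft_force: [-20.1, -1.7, 22.2]
finger_gap: 22.0
```

```bash
python3 - <<'E'
from fork import *
rep(); p=axle()
E
```

```text
t 18.3 grip rel T2 [ 1.14  0.37 39.79] F fork [-5.75 -5.31 28.95] gap 22.01620540567358
n 201 cost 230.01742465646743 axis [-0.48  0.1   0.87] tilt 29.6 heading -12.2 tip [543.4 192.8  58.8] grip-to-top 17.1
```

The axle stopped at the expected depth with 29 N along the axis. Its estimated tip height of 58.8 mm matches the 58.5 mm expected when home. Releasing.

>>> move_arm([
  [[-1,0,0],0],
  [[-1,0,0],0],
  [[-1,0,0],0],
  [[-1,0,0],0],
  [[-1,0,0],0],
], jaw=0.3)

```text
time: 18.98
tool_pos: [470.7, 208.3, 165.7]
tcp_rot: [-119.7, 89.8, -130.4]
ft_force: [0.1, 0.4, -0.3]
finger_gap: 55.2
```

>>> move_arm([
  [[-15,0,0],0],
  [[-40,0,0],0],
  [[-80,0,0],0],
  [[-120,0,0],0],
  [[-120,0,-40],0],
  [[-120,0,-80],0],
  [[-120,0,-80],0],
])

```text
time: 19.85
tool_pos: [390.9, 224.0, 287.5]
tcp_rot: [-85.0, 89.9, -95.5]
ft_force: [0.2, -0.5, -0.0]
finger_gap: 55.2
```

```bash
python3 - <<'E'
from fork import *
rep()
z=np.load("pics/k.npz")
for n in ("scene","top"):
    p,d=r.snapshot(n); H=hsv(p); m=(H[...,0]>2)&(H[...,0]<14)&(H[...,1]>170)&(H[...,2]>50)
    P,x=cloud(n,d,m); k=np.linalg.norm(P-T2-28*ez,axis=1)<60; Q=(P[k]-T2)@np.c_[ex,ey,ez]
    print(n,k.sum(),np.percentile(Q,[2,50,98],axis=0))
    if n=="scene": a=cv2.resize(p[100:280,260:440],(400,400),interpolation=cv2.INTER_CUBIC)
    else: b=cv2.resize(p[220:320,180:280],(400,400),interpolation=cv2.INTER_CUBIC)
cv2.imwrite("pics/g1.png",np.hstack([a,b])[:,:,::-1])
E
```

```text
t 19.85 grip rel T2 [ -8.     1.21 186.52] F fork [ 0.26 -0.47 -0.18] gap 55.17141697071013
scene 252 [[ -4.01 -13.56   3.63]
 [  7.93  -5.65  27.97]
 [ 13.4    6.65  56.23]]
top 213 [[ -9.55 -12.55   5.4 ]
 [  5.67  -2.78  42.28]
 [ 10.26   8.2   58.82]]
```

View pics/g1.png

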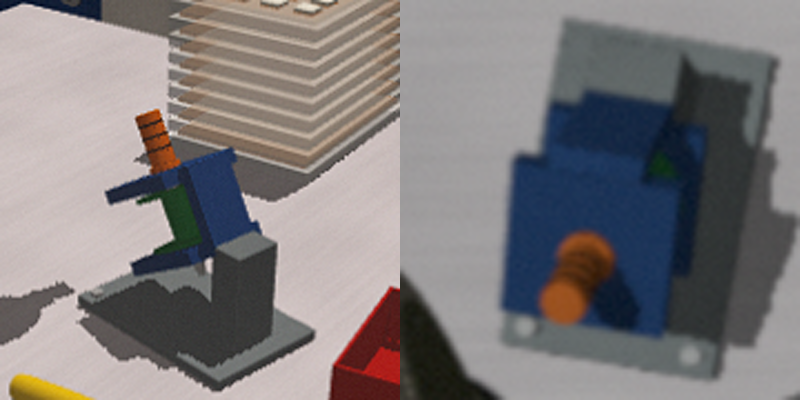

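The collar sits on the top cheek and the tip pokes out below the bottom cheek at (205,268). The head top is 56–58 mm above the cheek, against 56 expected, and the gripper is clear. Handing in.

```bash
python3 -c "
from bench import r
print(r.hand_in(), r.sense()['ft_force'], r.sense()['time'])"
```

```text
the job is handed in; nothing more can be done
the job is handed in; nothing more can be done
```

The orange-headed axle is threaded through the top cheek, green reel and bottom cheek. Its collar sits home on the top cheek, and I let go and handed the job in at about 20 s.

**How:** I lifted the axle until only its tip was still in the rack hole. Because the tool can only turn about vertical, I used the hole edge as a fulcrum to tilt the axle 30° in the grip. I then corrected its aim from the wrist and top views and slid it down the fork's axis.

**Last checks:**
- **Depth:** the head top stands about 56 to 59 mm above the cheek face, against 56 mm expected. The tip was estimated at 58.8 mm above the bench, against 58.5 mm expected, and it shows below the bottom cheek.
- **Seating:** the axle stopped firmly with about 29 N along its axis.
- **Gripper:** it is clear, with almost no force reading (under 1 N).

**What disagreed or went wrong:**
- **Hole position:** the top and wrist cameras put the hole up to 3 mm apart, so I used a value in between; it went in with forces under 3 N until the collar met the cheek.
- **Larger orange look-alikes:** both standing ones fell over during my approach to the rack and now lie on the bench. I can't say why. The readings showed no contact, and neither is a listed bystander.
- **Not re-measured:** I did not check the white axle or the listed bystanders again at the end. Nothing was aimed near them, and no view showed them moved.

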